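# Balance the creamer on the pantry scale

## Robot

A 6-joint arm with a two-finger parallel gripper is mounted at the origin on the work surface. World frame = base frame: x ahead of the robot, y to its left, z up, the work surface at z = 0. Lengths are in m, angles in degrees, forces in N, time in s.
With the tool pointing down it reaches from about 0.325 to 0.9 m from the base axis. Payload 6.1 kg.
Tool frame: the origin (TCP) lies at the very end of the fingers, on their centre line; the grasp point (between the pads) lies 19 mm behind it; z points along the fingers, y is the line along which they close (so a half turn about z gives the same grasp; the last joint's range is limited). The gripper opens to 87 mm and grips with 3 to 60 N. Pads are 19 mm wide; open, the fingers measure 117 mm over their backs; the gripper's body (75 mm by 190 mm) begins 51 mm behind the grasp point.
Start: joints at [66.858, 12.628, 87.462, -0, 79.91, -7.225], TCP at [0.171, 0.601, 0.223] pointing down, gripper open.
Joint ranges: [-170.65, 170.65], [-52.31, 119.04], [5.05, 147.46], [-71.25, 251.25], [11.57, 151.72], [-153.62, 153.62]. Speed limits (degrees/s): [147.25, 147.25, 172.46, 180, 180, 180].

## Interface

Orientations are given as [roll, pitch, yaw] about the fixed x, y, z axes, in that order (R = Rz(yaw) Ry(pitch) Rx(roll)).
In Python, from cell import ctrl, read_camera gives the robot as it stands.
- The arm moves only by the shell command python3 -m handwheel 'ROWS' [FORCE]. ROWS is JSON, a list of rows, each a list of 7 numbers: the shift along the tool's x, y, z scaled (see below), then the turn, a rotation vector about the tool's x, y, z scaled (see below), then the closure, from -1 (fully open) to 1 (shut). A call has 1 to 20 rows; each row shifts and turns the commanded pose from where the row before left it, along the tool's axes as they then stand; what a row does not reach is not made up. The controller multiplies each number of a shift by 30 cm and each number of a turn by pi/4 rad. A row lasts 1/8 s, in which the tool goes at most 62.5 mm and 10.7 degrees, less where a joint would pass 70% of its speed; a pose out of reach is approached as far as the arm can. A call with a number of a shift or a turn outside -1 to 1 is refused whole. A call with a gripper value outside its range is refused whole. The fingers move at their own pace and stop on an object; FORCE is the grip in N (left out, the last holds). Time passes only in rows, so rows that do not move let the fingers close. It gives the time, the measured TCP pose, the force, the opening and the grip force at its end, in the units of the state.
- ctrl.get_obs(): the state, without advancing time (a new reading comes with each control period).
- read_camera(name): name is "scene" or "top" or "wrist"; returns a dict with "color" (480x640x3 uint8, blue, green, red), "mtx" (3x3 intrinsics, pixels), "position" and "attitude" of the camera in the world. Camera axes: x right, y down, z forward; pixel columns grow to the right and rows downward; lengths in m; the calibration is good to about 2 mm. The wrist camera is an equidistant fisheye: a pixel r from the principal point sees the ray r / f radians off the axis. A picture is of the moment at which its call begins. There is no depth.
- ctrl.sign_off(): hands the job in; it is judged then, once.
The state is a dict: "t": time; "joint_pos": joint angles; "joint_velocities": joint speeds; "effort": joint torques, N m; "position": TCP position; "tcp_rot": TCP orientation; "ft_force": force on the tool from outside, world axes, zero at the start; "moment": the same for the moment, N m; "width": finger opening in m; "grasp_force": force on a finger pad.
Only numpy, scipy, OpenCV 4.12 (cv2) and the standard library are available. Lean on these libraries where they do the work, as an engineer would, in place of code of your own. Each camera call takes 0.05 s, during which the arm holds its last target. There are 200 camera calls.

## Task

The blue creamer on the pantry balance weighs about 300 g. Stand the 200 g and the 100 g brass weights (the middle-sized and the smallest of the three) upright in the empty pan, setting them down gently, so that the beam settles level. Leave the big 500 g weight standing where it is.

Things in the scene. Friction and masses are not known exactly. Their poses are not given: they have to be found in the camera images.
- weight_200: Middle-sized brass weight, 200 g: upright cylinder 28 mm in diameter and 38 mm high with a 17 mm knob on top, 52 mm high in all. Origin at the centre of its underside, z up along its axis. It stands loose on the shelf (height 0). The three weights and a steel timer (68 mm wide, 40 mm high) swap places: three in a row at the robot's right, 80 mm or more apart, one alone at its left.
- weight_100: Smallest brass weight, 100 g: upright cylinder 22 mm in diameter and 30 mm high with a 13 mm knob on top, 42 mm high in all. Origin at the centre of its underside, z up along its axis. It stands loose on the shelf in one of the same four places.
- weight_500: Biggest brass weight, 500 g, not needed: upright cylinder 38 mm in diameter and 52 mm high with a 23 mm knob on top, 70 mm high in all. Origin at the centre of its underside. It stands loose on the shelf in one of the same four places and must be left standing there.
- weigh_pan: Empty brass pan of the green balance: flat floor 110 mm across, rim 128 mm, 8 mm high. Origin: centre of the floor's top; z up, +y along the beam to the creamer's pan 220 mm off (creamer 60 mm high). Pans stay horizontal, moving only up and down, wherever loaded. Floor height: 114 mm empty or with 200 g, 100 when level, 86 at the lowest. Midway between the pans a pointer plate reaches 156 mm.
Things that resemble listed ones, but are neither listed nor needed, are in the scene too. What is shaped like the weight_100 but green or red is not meant.

How it is judged:
By the outcome, as a careful person would: the job done as asked, in the order asked, and still so for the second after the job is handed in, with the robot touching nothing.
It also fails if it takes over 64 s, if anything falls off the work surface, if the arm or the gripper's body presses on something with over 40 N, if the wrist force passes 120 N, or if a joint passes its speed limit or range.

## Working session

There is one attempt and no reset: what is moved stays moved. The work goes in short steps, Python scripts to look and compute and a shell command to move; the robot and the scene stay as the last step left them, time stands still between calls to the robot, and variables do not carry over. Pictures are saved under pics/ and viewed, at most 10 in all, crops included, and the job is handed in when it is done.

```bash
mkdir -p pics; ls
python3 - <<'E'
from cell import ctrl, read_camera
import cv2
for n in ("scene","top"):
    c=read_camera(n); cv2.imwrite(f"pics/{n}0.png",c["color"]); print(n,c["mtx"],c["position"],c["attitude"])
o=ctrl.get_obs(); print(o)
E
```

```text
pics
scene [[555.83908393   0.         324.5347496 ]
 [  0.         555.83908393 249.01627844]
 [  0.           0.           1.        ]] [ 0.92639017 -0.81665669  0.60361873] [-121.90674214    0.147866     29.02018942]
top [[481.79575471   0.         325.86902867]
 [  0.         481.79575471 239.84259952]
 [  0.           0.           1.        ]] [ 0.48245547 -0.12533421  0.89908027] [-177.08302693   -1.14208796  -90.4261693 ]
{'t': 0.1, 'joint_pos': array([ 6.68583546e+01,  1.26709908e+01,  8.75190921e+01, -6.66486667e-06,
        7.99094570e+01, -7.22609565e+00]), 'joint_velocities': array([ 0.03004156, -0.06040155, -0.11907288, -0.02888656, -0.06405539,
       -0.0683791 ]), 'effort': array([ 1.54312082e-03, -4.95940733e+01, -3.88522410e+01,  7.02645653e-02,
        5.13665518e-02, -2.03740444e-05]), 'position': array([0.17118379, 0.60052488, 0.22154483]), 'tcp_rot': array([-1.79901250e+02, -1.25141312e-02,  1.64084441e+02]), 'ft_force': array([-0.0038938 , -0.5515381 , -0.41334846]), 'moment': array([-0.00679483, -0.02814545, -0.03426948]), 'grasp_force': 0.0, 'width': 0.08681598649094598}
```

View pics/scene0.png

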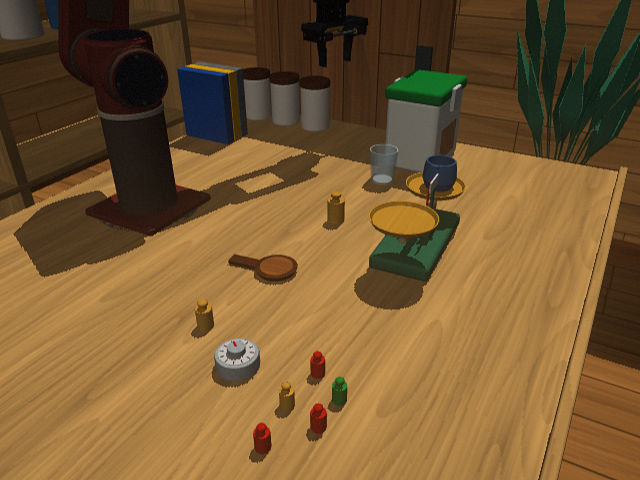

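View pics/top0.png

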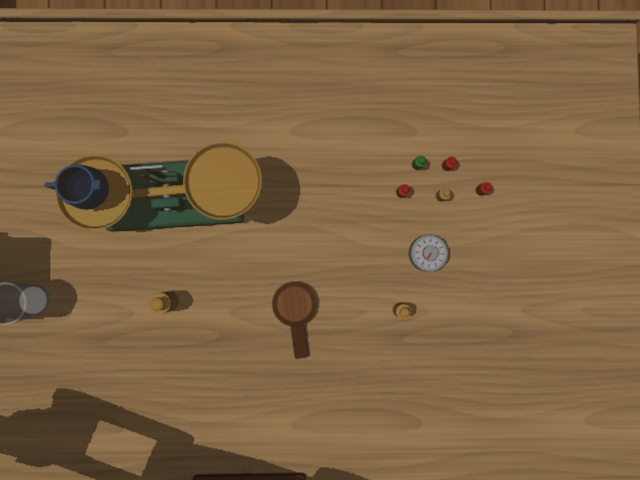

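The scene view shows three brass weights: A at (336,210) alone on the left, B at (204,317) and C at (286,398). C is ringed by red pieces at (317,365), (318,418) and (262,438) and a green one at (340,392). The timer is at (237,360), the empty pan at (404,219) and the creamer at (440,173). In the top view A is at (160,303), B at (403,311), C at (445,194) and the pan at (222,181). Next I'll measure their sizes to tell which is which.

```bash
cat > h.py <<'E'
import numpy as np, cv2
from scipy.spatial.transform import Rotation as R
from cell import ctrl, read_camera
def ray(c,u,v):
    k=c["mtx"]; d=np.array([(u-k[0,2])/k[0,0],(v-k[1,2])/k[1,1],1.])
    return np.array(c["position"]), R.from_euler('xyz',c["attitude"],degrees=True).apply(d)
def onz(c,u,v,z):
    p,d=ray(c,u,v); return p+d*(z-p[2])/d[2]
def tri(c1,a,c2,b):
    p,d=ray(c1,*a); q,e=ray(c2,*b); s=np.linalg.lstsq(np.c_[d,-e],q-p,rcond=None)[0]
    x,y=p+s[0]*d,q+s[1]*e; return (x+y)/2,np.linalg.norm(x-y)
def brass(img):
    h=cv2.cvtColor(img,cv2.COLOR_BGR2HSV); return cv2.inRange(h,(14,140,90),(28,255,255))
def blobs(m,amin=25):
    n,_,s,c=cv2.connectedComponentsWithStats(m); return [(s[i].tolist(),c[i].round(1).tolist()) for i in range(1,n) if s[i][4]>=amin]
E
python3 - <<'E'
from h import *
S,T=read_camera("scene"),read_camera("top")
for n,c in (("S",S),("T",T)):
    for b in blobs(brass(c["color"])): print(n,b)
def crop(c,x,y,w=45):
    return cv2.resize(c["color"][y-w//2:y+w//2,x-w//2:x+w//2],(260,260),interpolation=cv2.INTER_CUBIC)
cv2.imwrite("pics/crop1.png",np.vstack([np.hstack([crop(S,336,210),crop(S,204,317),crop(S,286,398)]),np.hstack([crop(T,160,303),crop(T,403,311),crop(T,445,194)])]))
E
```

```text
S ([460, 0, 54, 14, 287], [484.6, 8.1])
S ([579, 15, 19, 5, 36], [588.5, 17.3])
S ([185, 48, 72, 26, 779], [221.9, 60.5])
S ([461, 84, 66, 38, 1443], [491.2, 104.1])
S ([541, 96, 6, 29, 59], [544.0, 109.9])
S ([552, 98, 5, 15, 27], [553.6, 103.5])
S ([17, 115, 81, 31, 145], [55.3, 130.4])
S ([0, 118, 640, 362, 166248], [329.6, 335.4])
S ([583, 119, 8, 13, 31], [586.8, 126.5])
S ([169, 122, 17, 23, 84], [178.3, 134.2])
S ([624, 122, 16, 7, 48], [631.2, 125.0])
S ([619, 129, 21, 11, 152], [629.4, 133.8])
S ([170, 137, 136, 55, 3816], [226.5, 162.0])
S ([517, 136, 16, 6, 41], [524.9, 137.9])
S ([612, 139, 28, 7, 88], [624.9, 141.8])
S ([514, 142, 21, 13, 146], [525.1, 148.4])
S ([560, 143, 8, 17, 49], [563.4, 151.2])
S ([542, 144, 4, 13, 38], [543.6, 149.8])
S ([569, 145, 11, 16, 53], [573.8, 152.4])
S ([550, 146, 5, 12, 44], [551.8, 151.5])
S ([577, 146, 10, 17, 37], [581.6, 155.5])
S ([276, 162, 21, 14, 52], [284.8, 168.9])
S ([235, 172, 49, 22, 539], [258.9, 182.3])
S ([406, 172, 21, 24, 289], [415.1, 182.3])
S ([624, 235, 16, 9, 79], [631.4, 239.0])
S ([367, 288, 12, 15, 44], [372.6, 296.7])
T ([16, 0, 32, 8, 179], [29.9, 3.5])
T ([50, 0, 54, 8, 302], [76.9, 3.5])
T ([106, 0, 54, 8, 290], [131.1, 3.4])
T ([162, 0, 53, 8, 273], [187.9, 3.5])
T ([217, 0, 54, 9, 299], [244.1, 3.4])
T ([273, 0, 53, 9, 340], [300.2, 3.9])
T ([328, 0, 53, 9, 360], [353.6, 4.1])
T ([384, 0, 50, 9, 317], [409.2, 4.0])
T ([437, 0, 53, 9, 355], [462.7, 3.9])
T ([491, 0, 53, 10, 348], [517.0, 4.0])
T ([545, 0, 53, 10, 352], [571.4, 4.1])
T ([599, 0, 41, 10, 322], [620.1, 4.3])
T ([637, 22, 3, 16, 32], [638.3, 29.1])
T ([147, 142, 115, 77, 4889], [219.8, 180.5])
T ([55, 155, 78, 75, 1776], [99.1, 196.9])
T ([439, 188, 12, 12, 111], [444.7, 193.4])
T ([149, 293, 21, 21, 273], [157.9, 303.2])
T ([396, 304, 15, 15, 182], [402.8, 311.2])
```

View pics/crop1.png

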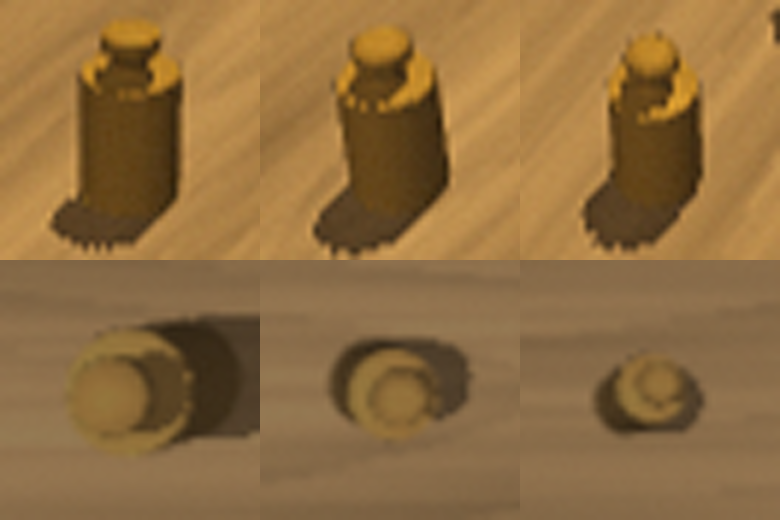

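In the crop, shoulder width separates the brass weights by eye. A (top view (160,303)) is the widest and is the 500 g, so it stays. B (403,311) is the middle one, 200 g. C (445,194) is the smallest, 100 g, and is brass, unlike its red and green neighbours. I'll check this with metric sizes and get the positions.

Run:
```python
from h import *
S,T=read_camera("scene"),read_camera("top")
for n,u,v,w,z in (("A500",158.5,303,21,.052),("B200",403,311,15,.038),("C100",444.7,193.5,12,.030)):
    a,b=onz(T,u-w/2,v,z),onz(T,u+w/2,v,z); print(n,onz(T,u,v,z).round(4),"dia",np.linalg.norm(a-b).round(4))
print("knobs B,C",tri(S,(202.6,302.6),T,(404.7,312.2)),tri(S,(264+22.0,376+8.5),T,(423+22.7,172+20)))
# check: C knob crop px (650,50),(658,380)
h=cv2.cvtColor(T["color"],cv2.COLOR_BGR2HSV)
m=brass(T["color"]); m[:,:184]=0; m[:130]=0; m[225:]=0; m[:,270:]=0
m=cv2.morphologyEx(m,cv2.MORPH_OPEN,np.ones((5,5)))
c=max(cv2.findContours(m,cv2.RETR_EXTERNAL,cv2.CHAIN_APPROX_NONE)[0],key=cv2.contourArea)
e=cv2.minEnclosingCircle(c); print("pan px",e); (u,v),r=e
print("pan",onz(T,u,v,.122),"dia",np.linalg.norm(onz(T,u-r,v,.122)-onz(T,u+r,v,.122)))
m2=brass(S["color"]);
for n,lo,hi in (("red",(0,150,60),(8,255,255)),("green",(50,120,30),(85,255,255))):
    for b in blobs(cv2.inRange(h,lo,hi),60): print(n,b[0],onz(T,*b[1],.03).round(3))
print("creamer pan",onz(T,94,192,.094), "pointer/beam", onz(T,158,191,.1))
```

```text
A500 [0.4175 0.1491 0.052 ] dia 0.0362
B200 [ 0.3984 -0.2794  0.038 ] dia 0.0268
C100 [ 0.6099 -0.3605  0.03  ] dia 0.022
knobs B,C (array([ 0.39792272, -0.27988594,  0.04906323]), np.float64(0.0015247908920468316)) (array([ 0.61091541, -0.35993182,  0.03955383]), np.float64(0.0006782449547706823))
pan px ((223.67929077148438, 179.63551330566406), 38.540611267089844)
pan [0.62058957 0.02360326 0.122     ] dia 0.1242716166269885
red [442, 156, 15, 14, 140] [ 0.666 -0.37   0.03 ]
red [476, 182, 16, 12, 148] [ 0.619 -0.433  0.03 ]
red [397, 184, 13, 13, 126] [ 0.616 -0.285  0.03 ]
green [415, 156, 11, 11, 85] [ 0.67  -0.316  0.03 ]
creamer pan [0.60565049 0.2440628  0.094     ] pointer/beam [0.60593567 0.13621651 0.1       ]
```

All sizes agree: shoulder diameters are 36, 27 and 22 mm, and the knob heights fit. 200 g is at (0.398,-0.280), 100 g at (0.6105,-0.360) and the pan centre at about (0.618,0.025). I'll square the tool to yaw 180 and move above the 200 g.

```bash
python3 -m handwheel '[[0,0,0,0,0,-0.177,-0.15],[0,0,0,0,0,-0.177,-0.15],[-0.09,-0.152,0,0,0,0,-0.15],[-0.09,-0.152,0,0,0,0,-0.15],[-0.09,-0.152,0,0,0,0,-0.15],[-0.09,-0.152,0,0,0,0,-0.15],[-0.09,-0.152,0,0,0,0,-0.15],[-0.09,-0.152,0,0,0,0,-0.15],[-0.09,-0.152,0,0,0,0,-0.15],[-0.09,-0.152,0,0,0,0,-0.15],[-0.09,-0.152,0,0,0,0,-0.15],[-0.09,-0.152,0,0,0,0,-0.15],[-0.09,-0.152,0,0,0,0,-0.15],[0.034,-0.18,0.048,0,0,0,-0.15],[0.034,-0.18,0.048,0,0,0,-0.15],[0.034,-0.18,0.048,0,0,0,-0.15],[0.034,-0.18,0.048,0,0,0,-0.15],[0.034,-0.18,0.048,0,0,0,-0.15],[0.034,-0.18,0.048,0,0,0,-0.15],[0,0,0,0,0,0,-0.15]]' 30
```

```text
t: 2.8
position: [0.4059, -0.2273, 0.1352]
tcp_rot: [180.0, -0.1, 179.7]
ft_force: [1.0, 0.4, 0.1]
width: 0.0498
grasp_force: 0.0
```

```bash
python3 -m handwheel '[[0.026,-0.174,0,0,0,0,-0.15],[0,0,0,0,0,0,-0.15],[0,0,0.12,0,0,0,-0.15],[0,0,0.11,0,0,0,-0.15],[0,0,0,0,0,0,-0.15]]'
python3 - <<'E'
from h import *
S,T=read_camera("scene"),read_camera("top")
a=cv2.resize(S["color"][220:380,110:310],(500,400)); b=cv2.resize(T["color"][240:380,330:480],(300,400))
cv2.imwrite("pics/p1.png",np.hstack([a,b]))
E
```

```text
t: 3.42
position: [0.3982, -0.2736, 0.0649]
tcp_rot: [179.7, -0.2, -179.9]
ft_force: [0.2, 0.1, 0.0]
width: 0.0498
grasp_force: 0.0
```

View pics/p1.png

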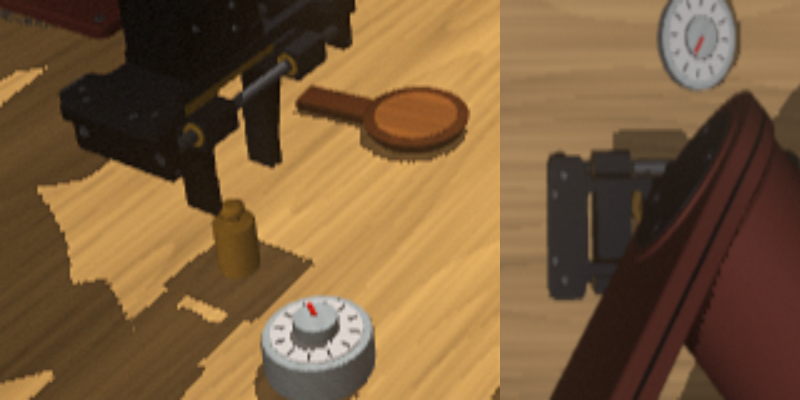

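The 200 g is at about (236,240) in the left crop, just below the fingers, and the tool needs to go 6 mm further in -y. I'll correct that, descend, close and lift slightly.

```bash
python3 -m handwheel '[[0,-0.02,0,0,0,0,-0.15],[0,0,0,0,0,0,-0.15],[0,0,0.07,0,0,0,-0.15],[0,0,0.07,0,0,0,-0.15],[0,0,0.045,0,0,0,-0.15],[0,0,0,0,0,0,-0.15],[0,0,0,0,0,0,0.6],[0,0,0,0,0,0,0.6],[0,0,0,0,0,0,0.6],[0,0,0,0,0,0,0.6]]' 20
```

```text
t: 4.78
position: [0.3999, -0.2826, 0.0122]
tcp_rot: [180.0, 0.0, -180.0]
ft_force: [-0.6, 3.0, 5.8]
width: 0.027
grasp_force: 20.0
```

```bash
python3 -m handwheel '[[0,0,-0.08,0,0,0,0.6],[0,0,-0.17,0,0,0,0.6],[0,0,-0.17,0,0,0,0.6],[0,0,-0.17,0,0,0,0.6],[0,0,-0.14,0,0,0,0.6],[-0.045,0.075,0,0,0,0,0.6],[-0.09,0.145,0,0,0,0,0.6],[-0.09,0.145,0,0,0,0,0.6],[-0.09,0.145,0,0,0,0,0.6],[-0.09,0.145,0,0,0,0,0.6],[-0.09,0.145,0,0,0,0,0.6],[-0.09,0.145,0,0,0,0,0.6],[-0.045,0.07,0,0,0,0,0.6],[0,0,0,0,0,0,0.6],[0,0,0,0,0,0,0.6]]'
python3 - <<'E'
from h import *
print(ctrl.get_obs()["position"],ctrl.get_obs()["ft_force"])
S,T=read_camera("scene"),read_camera("top")
a=cv2.resize(S["color"][60:300,300:540],(400,400)); b=cv2.resize(T["color"][100:280,100:280],(400,400))
cv2.imwrite("pics/p2.png",np.hstack([a,b]))
E
```

```text
t: 6.65
position: [0.588, 0.0212, 0.23]
tcp_rot: [-180.0, -0.1, -180.0]
ft_force: [-0.3, -0.3, -2.4]
width: 0.0273
grasp_force: 20.0
[0.58797196 0.02123012 0.23002884] [-0.27437373 -0.31852519 -2.39809143]
```

View pics/p2.png

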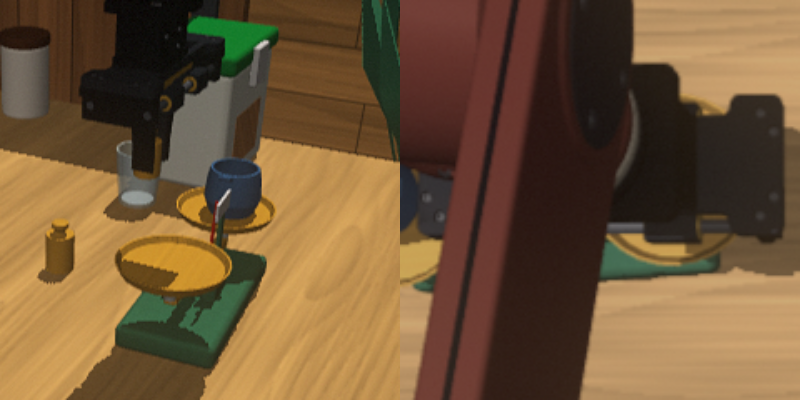

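The 200 g is held over the empty pan: the left crop shows the pan at (173,265), clear of the gripper, with the creamer at (233,188). I'll centre it and lower to just above the floor.

```bash
python3 -m handwheel '[[-0.017,0.013,0,0,0,0,0.6],[0,0,0.1,0,0,0,0.6],[0,0,0.1,0,0,0,0.6],[0,0,0.07,0,0,0,0.6],[0,0,0.02,0,0,0,0.6],[0,0,0,0,0,0,0.6],[0,0,0,0,0,0,0.6]]'
```

```text
t: 7.62
position: [0.5946, 0.0256, 0.1451]
tcp_rot: [-180.0, 0.1, 180.0]
ft_force: [0.9, 0.7, -2.0]
width: 0.0276
grasp_force: 20.0
```

```bash
python3 -m handwheel '[[0,0,0.013,0,0,0,0.6],[0,0,0.013,0,0,0,0.6],[0,0,0.013,0,0,0,0.6],[0,0,0.007,0,0,0,0.6],[0,0,0.007,0,0,0,0.6],[0,0,0,0,0,0,0.6],[0,0,0,0,0,0,0.6]]'; python3 -m handwheel '[[0,0,0.005,0,0,0,0.6],[0,0,0.005,0,0,0,0.6],[0,0,0,0,0,0,0.6]]'
```

```text
t: 8.5
position: [0.5937, 0.0257, 0.1278]
tcp_rot: [-180.0, 0.0, -180.0]
ft_force: [-0.0, -0.2, -2.0]
width: 0.0274
grasp_force: 20.0
t: 8.88
position: [0.5939, 0.0257, 0.125]
tcp_rot: [-180.0, 0.0, -180.0]
ft_force: [0.1, 0.9, 0.3]
width: 0.0275
grasp_force: 20.0
```

Contact: the 2 N load is off the wrist. Release gently and rise.

```bash
python3 -m handwheel '[[0,0,0,0,0,0,0.34],[0,0,0,0,0,0,0.3],[0,0,0,0,0,0,0.2],[0,0,0,0,0,0,0.0],[0,0,0,0,0,0,-0.1],[0,0,0,0,0,0,-0.1],[0,0,-0.03,0,0,0,-0.1],[0,0,-0.08,0,0,0,-0.1],[0,0,-0.12,0,0,0,-0.1],[0,0,-0.12,0,0,0,-0.1],[0,-0.1,0,0,0,0,-0.1],[0,-0.18,0,0,0,0,-0.15],[0,-0.18,0,0,0,0,-0.15],[0,-0.18,0,0,0,0,-0.15],[0,-0.18,0,0,0,0,-0.15],[0,-0.18,0,0,0,0,-0.15],[-0.055,-0.18,0,0,0,0,-0.15],[0,-0.10,0,0,0,0,-0.15],[0,0,0,0,0,0,-0.15],[0,0,0,0,0,0,-0.15]]'
python3 - <<'E'
from h import *
S,T=read_camera("scene"),read_camera("top")
a=cv2.resize(S["color"][120:300,340:520],(400,400)); b=cv2.resize(T["color"][100:280,100:280],(400,400))
cv2.imwrite("pics/p3.png",np.hstack([a,b]))
E
```

```text
t: 11.38
position: [0.6103, -0.3576, 0.23]
tcp_rot: [180.0, 0.0, -180.0]
ft_force: [-0.1, 0.3, 0.2]
width: 0.0504
grasp_force: 0.0
```

View pics/p3.png

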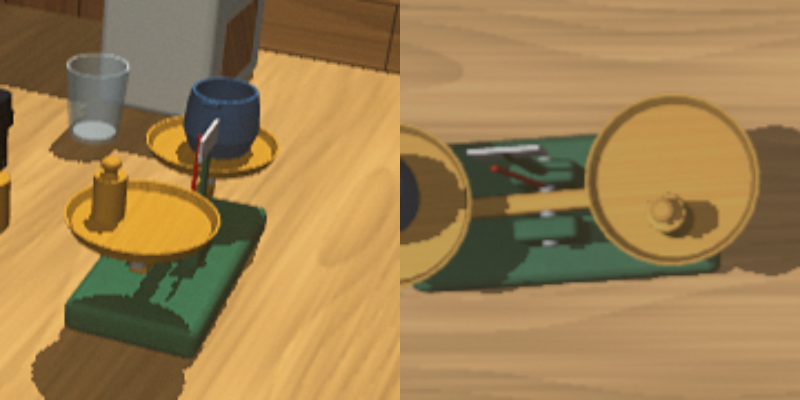

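The 200 g stands upright at (668,214) in the right crop. That is about 25 mm nearer the robot than the pan centre (673,180), and the pan is still at its upper stop. Next I descend on the 100 g (brass, in the gap between the coloured pieces).

```bash
python3 -m handwheel '[[0,-0.008,0.1,0,0,0,-0.15],[0,0,0.17,0,0,0,-0.15],[0,0,0.17,0,0,0,-0.15],[0,0,0.11,0,0,0,-0.15],[0,0,0.02,0,0,0,-0.15],[0,0,0,0,0,0,-0.15],[0,0,0,0,0,0,-0.15]]'
python3 - <<'E'
from h import *
S,T=read_camera("scene"),read_camera("top")
a=cv2.resize(S["color"][310:470,200:400],(500,400)); b=cv2.resize(T["color"][120:260,370:520],(300,400))
cv2.imwrite("pics/p4.png",np.hstack([a,b]))
E
```

```text
t: 12.35
position: [0.6118, -0.3615, 0.0617]
tcp_rot: [-179.9, 0.2, -180.0]
ft_force: [0.0, 0.4, 0.1]
width: 0.0503
grasp_force: 0.0
```

View pics/p4.png

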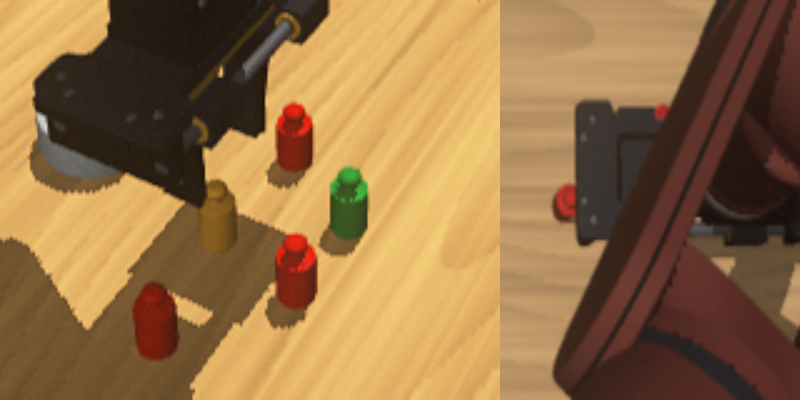

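The brass 100 g at (217,215) is between the fingers, and the red and green pieces are clear of them. Descend and grip.

```bash
python3 -m handwheel '[[0,0.005,0.06,0,0,0,-0.15],[0,0,0.06,0,0,0,-0.15],[0,0,0.05,0,0,0,-0.15],[0,0,0,0,0,0,-0.15],[0,0,0,0,0,0,0.7],[0,0,0,0,0,0,0.7],[0,0,0,0,0,0,0.7],[0,0,0,0,0,0,0.7]]' 15
```

```text
t: 13.45
position: [0.6106, -0.3596, 0.0085]
tcp_rot: [-180.0, 0.1, -180.0]
ft_force: [0.7, -0.7, 0.8]
width: 0.0213
grasp_force: 15.0
```

```bash
python3 -m handwheel '[[0,0,-0.08,0,0,0,0.7],[0,0,-0.17,0,0,0,0.7],[0,0,-0.17,0,0,0,0.7],[0,0,-0.17,0,0,0,0.7],[0,0,-0.14,0,0,0,0.7],[-0.013,0.08,0,0,0,0,0.7],[-0.016,0.18,0,0,0,0,0.7],[-0.016,0.18,0,0,0,0,0.7],[-0.016,0.18,0,0,0,0,0.7],[-0.016,0.18,0,0,0,0,0.7],[-0.016,0.18,0,0,0,0,0.7],[-0.016,0.18,0,0,0,0,0.7],[0,0.12,0,0,0,0,0.7],[0,0,0,0,0,0,0.7],[0,0,0,0,0,0,0.7]]'
```

```text
t: 15.32
position: [0.6422, 0.0251, 0.2264]
tcp_rot: [-180.0, -0.1, -179.9]
ft_force: [-0.9, -0.4, -1.1]
width: 0.0213
grasp_force: 15.0
```

```bash
python3 -m handwheel '[[0,0,0.1,0,0,0,0.7],[0,0,0.1,0,0,0,0.7],[0,0,0.07,0,0,0,0.7],[0,0,0.02,0,0,0,0.7],[0,0,0.01,0,0,0,0.7],[0,0,0,0,0,0,0.7],[0,0,0,0,0,0,0.7]]'; python3 -m handwheel '[[0,0,0.007,0,0,0,0.7],[0,0,0.007,0,0,0,0.7],[0,0,0.007,0,0,0,0.7],[0,0,0,0,0,0,0.7],[0,0,0,0,0,0,0.7]]'
```

```text
t: 16.2
position: [0.6436, 0.0248, 0.138]
tcp_rot: [-180.0, 0.1, -180.0]
ft_force: [0.2, -1.0, -0.9]
width: 0.0213
grasp_force: 15.0
t: 16.82
position: [0.6428, 0.0248, 0.1304]
tcp_rot: [-180.0, -0.0, -180.0]
ft_force: [-0.3, 0.3, -0.6]
width: 0.0214
grasp_force: 15.0
```

Now I lower slowly through contact and follow the pan down to level, which should put the TCP at about 0.109.

```bash
python3 -m handwheel '[[0,0,0.004,0,0,0,0.7],[0,0,0.004,0,0,0,0.7],[0,0,0.004,0,0,0,0.7],[0,0,0.004,0,0,0,0.7],[0,0,0.004,0,0,0,0.7],[0,0,0.004,0,0,0,0.7],[0,0,0,0,0,0,0.7],[0,0,0,0,0,0,0.7]]'; python3 -m handwheel '[[0,0,0.004,0,0,0,0.7],[0,0,0.004,0,0,0,0.7],[0,0,0.004,0,0,0,0.7],[0,0,0.004,0,0,0,0.7],[0,0,0.004,0,0,0,0.7],[0,0,0.004,0,0,0,0.7],[0,0,0.004,0,0,0,0.7],[0,0,0.004,0,0,0,0.7],[0,0,0.004,0,0,0,0.7],[0,0,0.004,0,0,0,0.7],[0,0,0,0,0,0,0.7],[0,0,0,0,0,0,0.7],[0,0,0,0,0,0,0.7]]'
```

```text
t: 17.82
position: [0.6429, 0.0248, 0.1233]
tcp_rot: [-180.0, 0.0, -180.0]
ft_force: [-0.1, -0.0, 0.2]
width: 0.0211
grasp_force: 15.0
t: 19.45
position: [0.6427, 0.0248, 0.1112]
tcp_rot: [180.0, -0.0, -180.0]
ft_force: [-1.0, 0.1, -0.9]
width: 0.0215
grasp_force: 15.0
```

```bash
python3 -m handwheel '[[0,0,0.004,0,0,0,0.7],[0,0,0.004,0,0,0,0.7],[0,0,0,0,0,0,0.7],[0,0,0,0,0,0,0.7],[0,0,0,0,0,0,0.7]]'
python3 - <<'E'
from h import *
S=read_camera("scene")
cv2.imwrite("pics/p5.png",cv2.resize(S["color"][120:300,340:540],(800,600)))
E
```

```text
t: 20.08
position: [0.6428, 0.0248, 0.1088]
tcp_rot: [-180.0, -0.0, -180.0]
ft_force: [-1.0, 0.6, -0.3]
width: 0.0214
grasp_force: 15.0
```

View pics/p5.png

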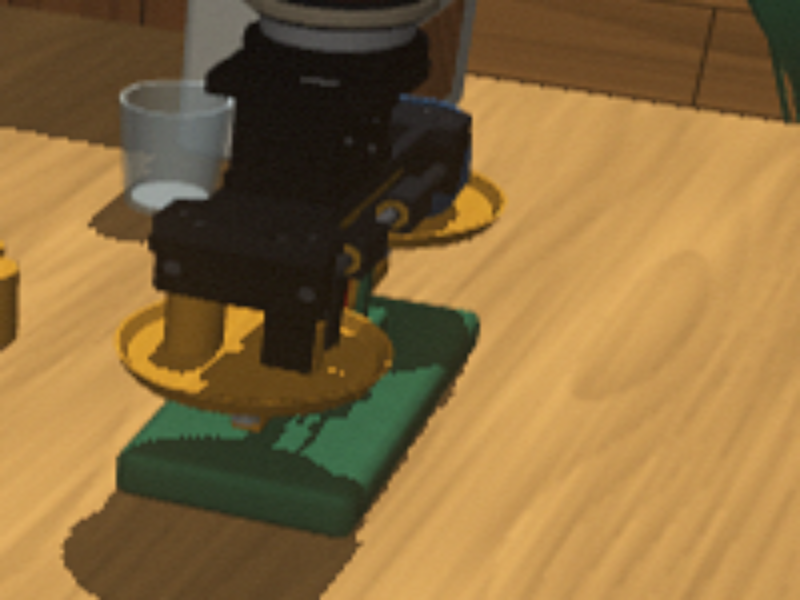

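The pan has come down to level under the 100 g. The 200 g stands at (195,330), clear of the fingers at (290,340). I'll open slowly, rise and move away.

```bash
python3 -m handwheel '[[0,0,0,0,0,0,0.48],[0,0,0,0,0,0,0.42],[0,0,0,0,0,0,0.3],[0,0,0,0,0,0,0.15],[0,0,0,0,0,0,0],[0,0,0,0,0,0,0],[0,0,0,0,0,0,0],[0,0,-0.02,0,0,0,0],[0,0,-0.05,0,0,0,0],[0,0,-0.1,0,0,0,0],[0,0,-0.12,0,0,0,0],[0,0,-0.12,0,0,0,0],[0,-0.15,0,0,0,0,0],[0,-0.18,0,0,0,0,0],[0,-0.18,0,0,0,0,0],[0,-0.18,0,0,0,0,0],[0,-0.12,0,0,0,0,0],[0,0,0,0,0,0,0],[0,0,0,0,0,0,0],[0,0,0,0,0,0,0]]'; python3 -m handwheel '[[0,0,0,0,0,0,0],[0,0,0,0,0,0,0],[0,0,0,0,0,0,0],[0,0,0,0,0,0,0],[0,0,0,0,0,0,0],[0,0,0,0,0,0,0],[0,0,0,0,0,0,0],[0,0,0,0,0,0,0],[0,0,0,0,0,0,0],[0,0,0,0,0,0,0],[0,0,0,0,0,0,0],[0,0,0,0,0,0,0]]'
python3 - <<'E'
from h import *
S,T=read_camera("scene"),read_camera("top")
a=cv2.resize(S["color"][120:300,320:500],(400,400)); b=cv2.resize(T["color"][140:320,50:270],(400,400))
cv2.imwrite("pics/p6.png",np.hstack([a,b]))
E
```

```text
t: 22.62
position: [0.6432, -0.2168, 0.2324]
tcp_rot: [180.0, 0.0, -179.9]
ft_force: [-0.0, -0.6, -0.4]
width: 0.0435
grasp_force: 0.0
t: 24.12
position: [0.6429, -0.2181, 0.2318]
tcp_rot: [180.0, 0.0, -180.0]
ft_force: [0.7, 0.1, -0.1]
width: 0.0437
grasp_force: 0.0
```

View pics/p6.png

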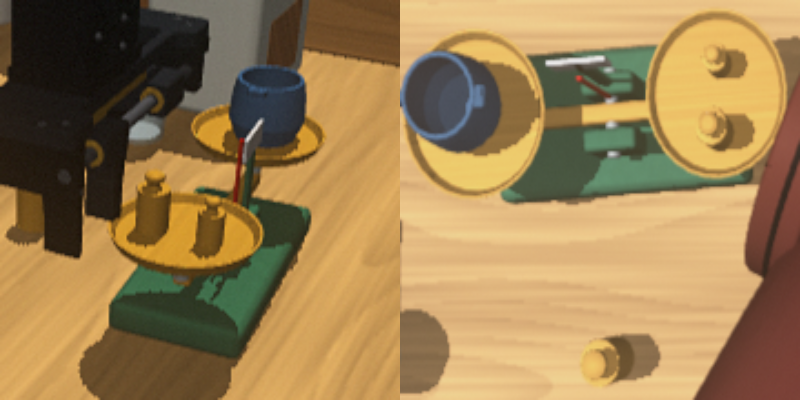

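Both weights stand upright in the pan, at (713,128) and (715,60) in the right crop, and the 500 g is untouched at (602,360). The pan rim dropped about 6 px since the earlier view, roughly 14 mm, which fits level. I'll check that it's still, then hand in.

```bash
cat > w.py <<'E'
from h import *
S,T=read_camera("scene"),read_camera("top")
np.save(f"/tmp/s{__import__('sys').argv[1]}.npy",S["color"][150:290,360:480])
# rim extremes: widest brass columns in the scene -> rim centre row, against top view
def ell(c,x0,x1,y0,y1):
    m=brass(c["color"]); k=np.zeros_like(m); k[y0:y1,x0:x1]=m[y0:y1,x0:x1]
    return k
t=cv2.minEnclosingCircle(max(cv2.findContours(cv2.morphologyEx(ell(T,186,275,130,225),cv2.MORPH_OPEN,np.ones((5,5))),cv2.RETR_EXTERNAL,cv2.CHAIN_APPROX_NONE)[0],key=cv2.contourArea))
print("top rim radius px",t, "-> camera distance z", T["position"][2]-.064*T["mtx"][0,0]/t[1])
E
python3 w.py 1; python3 -m handwheel '[[0,0,0,0,0,0,0],[0,0,0,0,0,0,0],[0,0,0,0,0,0,0],[0,0,0,0,0,0,0],[0,0,0,0,0,0,0]]'; python3 w.py 2; python3 -c "
import numpy as np
print(np.abs(np.load('/tmp/s1.npy').astype(int)-np.load('/tmp/s2.npy')).max(2).__gt__(30).sum())"
```

```text
top rim radius px ((223.57997131347656, 181.45619201660156), 38.67103958129883) -> camera distance z 0.1017154037658694
t: 24.95
position: [0.6429, -0.2181, 0.2318]
tcp_rot: [180.0, 0.0, -180.0]
ft_force: [-0.6, 0.8, 0.3]
width: 0.0435
grasp_force: 0.0
top rim radius px ((223.57997131347656, 181.45619201660156), 38.67103958129883) -> camera distance z 0.1017154037658694
0
```

Nothing moves between the two pictures (0 changed pixels) and the rim height is consistent with level, so I'm handing in.

```bash
python3 -c "
from cell import ctrl
print(ctrl.sign_off())"
```

```text
the job is handed in; nothing more can be done
None
```

The 200 g and 100 g weights stand upright in the pan, the beam has settled about level by the camera (rim dropped roughly 14 mm, no movement between pictures), the 500 g was left where it stood, and the job is handed in at about 25 s of the 64 s allowed.

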